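# Release the steam on a pressure multicooker through its tab-lock selector

### The arm

A 7-joint arm with a two-finger parallel gripper is mounted at the origin on the work surface. World frame = base frame: x ahead of the robot, y to its left, z up, the work surface at z = 0. Lengths are in mm, angles in degrees, forces in N, time in s.
With the tool pointing down it reaches from about 400 to 850 mm from the base axis. Payload 10.4 kg.
Tool frame: the origin (TCP) lies between the finger pads, 19 mm behind the fingertips; this is the grasp point; z points along the fingers, y is the line along which they close (so a half turn about z gives the same grasp; the last joint's range is limited). The gripper opens to 87 mm and grips with 3 to 60 N. Pads are 19 mm wide; open, the fingers measure 117 mm over their backs; the gripper's body (75 mm by 190 mm) begins 51 mm behind the grasp point.
Start: joints at [-76.41, 19.034, -3.707, 83.658, 1.238, 77.344, -5.071], TCP at [160.54, 604.05, 241.276] pointing down, gripper open.
Joint ranges: [-148.97, 148.97], [-28.65, 121.19], [-84.17, 76.75], [9.2, 138.47], [-72.65, 252.65], [3.7, 117.97], [-149.18, 149.18]. Speed limits (degrees/s): [127.2, 127.2, 159.86, 159.86, 180, 180, 180].

### API

Orientations are given as a 3x3 rotation matrix whose columns are the frame's x, y, z axes.
In Python, from cell import env gives the robot as it stands.
- The arm moves only by the tool apply_moves, never from a script. Its argument "commands" is a list that holds one entry, the list of rows, each a list of 7 numbers: the turn, a rotation vector about the tool's x, y, z in degrees, then the shift along the tool's x, y, z in cm, then the finger opening in cm, from 0 to 8.7. A call has exactly 5 rows; each row is the pose to reach, as a shift and turn from the pose commanded when the call began, along the tool's axes at that moment; what a row does not reach only later rows make up. A row lasts 1/12 s, in which the tool goes at most 41.7 mm and 7.16 degrees, less where a joint would pass 70% of its speed; a pose out of reach is approached as far as the arm can. A call with a gripper value outside its range is refused whole. The fingers move at their own pace and stop on an object; "newtons" is the grip in N (left out, the last holds). Time passes only in rows, so rows that repeat a pose let the fingers close, or fill a call up. It gives the time, the measured TCP pose, the force, the opening and the grip force at its end, in the units of the state.
- env.state(): the state, without advancing time (a new reading comes with each control period).
- env.get_image(name): name is "scene" or "top"; returns a dict with "color" (480x640x3 uint8, red, green, blue), "range_z" (480x640 float32, mm along the optical axis (not along the pixel's ray), 0 where there is no reading), "mtx" (3x3 intrinsics, pixels), "rvec" (rotation vector, rad) and "tvec" (3), from world to camera coordinates, as OpenCV has them. Camera axes: x right, y down, z forward; pixel columns grow to the right and rows downward; lengths in mm; the calibration is good to about 2 mm. A picture is of the moment at which its call begins.
- env.finish_job(): hands the job in; it is judged then, once.
The state is a dict: "time_s": time; "joint_pos": joint angles; "joint_velocities": joint speeds; "effort": joint torques, N m; "tool_pos": TCP position; "ee_rot": TCP orientation; "wrist_force": force on the tool from outside, world axes, zero at the start; "torque": the same for the moment, N m; "opening": finger opening in mm; "grip_force": force on a finger pad.
Only numpy, scipy, OpenCV 4.12 (cv2) and the standard library are available. Lean on these libraries where they do the work, as an engineer would, in place of code of your own. Each camera call takes 0.05 s, during which the arm holds its last target. There are 200 camera calls.

### The job

Let the steam out of the pressure multicooker: pinch the two orange release tabs of the selector on its lid together gently, turn the selector clockwise (seen from above) out of its locked place, and feel for the notch where both tabs spring right back out by themselves. Then, with the selector clicked in there, press the red steam button that its white shutter has uncovered well down, gently, and let it come up again. Leave everything else where it stands.

Things in the scene. Friction and masses are not known exactly. Their poses are not given: they have to be found in the camera images.
- cooker: Pressure multicooker, fixed on the worktop: steel drum 276 mm across, flat black lid 200 mm above the worktop, side handles at its +y and -y. Origin: centre of its underside, below the selector's axis. Its control panel is at its -x; turned by up to 0.5 rad either way.
- knob (a joint): Turn of the selector about its vertical axis, rad, growing clockwise seen from above. 0 = locked, its start (shutter over the button); 0.04 rad of play, blocked unless BOTH tabs are pressed in 6.5 mm or more. The release notch lies between 0.88 and 1.40 rad (green zone on the lid rim); its exact place differs each time and is hidden: feel for it. It catches within about 0.035 rad. End stop 1.50.
- knob_grip (a point): Point on the axis of the grey selector, 33 mm above the lid, a good pinch height for the TCP. Its y axis runs through the two tabs and turns with the selector; -x points along the shutter arm. Skirt 64 mm across, its top 12.5 mm above the lid (keep fingertips above it); core 25 mm wide along y, 36 along x; cap 38 mm across, its top 43.5 mm above the lid.
- tab_a_press (a joint): Inward travel of the orange tab on the selector's +y side, m: 0 = right out, 0.0065 = free of its notch, 0.009 = stop. Spring 3 N at 0, 9.5 N at 0.0065, 12 N at 0.009. Between the notches an eased tab rides on a hidden ring at about 0.006 (about 0.1 N m of turning friction in all) and springs out only in a notch.
- tab_b_press (a joint): The same for the orange tab on the selector's -y side.
- tab_a_face (a point): Middle of the outer face of tab a, 33 mm from the selector's axis when out (66 mm over both tabs; 53 mm when both are just free; 48 mm at the stops), 30 mm above the lid.
- tab_b_face (a point): Middle of the outer face of tab b, across from it.
- tab_a: The orange tab a itself: 30 mm wide, 10 mm thick, flat upright outer face from 14 to 39 mm above the lid. Thin plastic: snaps above 30 N of contact force; pinch with some 15 to 20 N. Origin on the selector's axis, at the lid, while it is out.
- tab_b: The same for tab b.
- shutter (a point): Top of the round end (38 mm across) of the white shutter arm that is part of the selector, 90 mm from the axis, 16 mm above the lid. It swings clear with the selector.
- button_top (a point): Centre of the top of the red steam button, 26 mm across, 11 mm above the lid when up, 90 mm from the selector's axis at the cooker's -x side. Hidden under the shutter while the selector is locked.
- button_press (a joint): Downward travel of the button, m: 0 = up, 0.007 = fully down. Spring: 2 N at 0, 7 N fully down. It counts as pressed beyond 0.004.
- button: The red button's cap; more than 25 N on it breaks it.
- timer: Yellow round kitchen timer, 44 mm across, 30 mm high, loose on the lid about 100 mm from the selector's axis, on the side away from the panel. Origin: centre of its underside. Leave it.
- spice: Spice jar 44 mm across, 90 mm high, loose, beside the cooker, left or right. Leave it.
- mill: Dark wooden pepper mill 52 mm across, 160 mm high, loose, beside the cooker, left or right. Leave it.
- mug: Blue mug 80 mm across, 95 mm high, loose, front right. Leave it.
- bowl: White bowl 130 mm across, 55 mm high, loose, back left. Leave it.
- spatula: Spatula with a wooden handle and grey blade, lying front left of the cooker, about 300 mm long. Leave it.
- oil: Green oil bottle 64 mm across, 220 mm high, loose, back right. Leave it.

How it is judged (in metres and radians):
On the way, in this order (a step that is already met when the one before it is completed fails the run):
1. the selector stands in the release notch, past 0.7 rad, with both tabs sprung out to within 2 mm (value of joint knob above 0.7 rad and value of joint each of tab_a_press, tab_b_press below 0.002 m), for 0.2 s.
2. the uncovered steam button is pressed down more than 4 mm while the selector stays clicked in (all of step 1 and value of joint button_press above 0.004 m), for 0.1 s.
At the end, for the whole second after the job is handed in: The selector stands in the release notch (turned past 0.7 rad, both tabs out to within 2 mm), the button has been pressed more than 4 mm and has come back up to within 1.5 mm, and nothing else has been moved (all of step 1 and value of joint button_press below 0.0015 m); the robot touches nothing.
It fails at once if a tab is loaded with more than 30 N (contact force between the fingers and tab_a above 30 N or contact force between the fingers and tab_b above 30 N).
It fails at once if the steam button is pushed with more than 25 N (contact force between anything else and button above 25 N).
It fails at once if a bystander is moved more than 30 mm (distance of any of timer, spice, mill, mug, bowl, spatula, oil from where it was at the start of the episode above 0.03 m).
It also fails if it takes over 54 s, if anything falls off the work surface, if the arm or the gripper's body presses on something with over 40 N, if the wrist force passes 120 N, or if a joint passes its speed limit or range.

## Working session

There is one attempt and no reset: what is moved stays moved. The work goes in short steps, Python scripts to look and compute and a tool call to move; the robot and the scene stay as the last step left them, time stands still between calls to the robot, and variables do not carry over. Pictures are saved under pics/ and viewed, at most 10 in all, crops included, and the job is handed in when it is done.

Besides the shell and the picture viewer there is one more tool, called after "Emit:" in YAML: its name, and indented under it one key for each argument. apply_moves: Moves the arm, as the interface text tells. Its arguments: {"type":"object","properties":{"commands":{"type":"array","items":{"type":"array","items":{"type":"array","items":{"type":"number"}}}},"newtons":{"type":"number"}},"required":["commands"]}

```bash
mkdir -p pics; cat > h.py <<'E'
import numpy as np, cv2
from cell import env
def cam(n):
    d=env.get_image(n); d['R']=cv2.Rodrigues(np.array(d['rvec'],float))[0]; d['t']=np.array(d['tvec'],float).ravel(); return d
def pts(d):
    z=d['range_z'].astype(float); v,u=np.mgrid[:480,:640]; K=d['mtx']
    P=np.stack([(u-K[0][2])/K[0][0]*z,(v-K[1][2])/K[1][1]*z,z],-1)
    return (P-d['t'])@d['R']
def plane(d,u,v,h):
    K=np.array(d['mtx']); r=d['R'].T@np.linalg.inv(K)@[u,v,1]; c=-d['R'].T@d['t']
    return c+r*(h-c[2])/r[2]
def save(d,n): cv2.imwrite('pics/'+n+'.png',d['color'][:,:,::-1])
E
python3 - <<'E'
from h import *
s=env.state(); print({k:np.round(v,3).tolist() for k,v in s.items()})
ims=[]
for n in('top','scene'):
    d=cam(n); save(d,n+'0'); P=pts(d); c=d['color']; hsv=cv2.cvtColor(c,cv2.COLOR_RGB2HSV)
    print(n,-d['R'].T@d['t'])
    m=((hsv[...,0]>5)&(hsv[...,0]<18)&(hsv[...,1]>180)&(hsv[...,2]>120)).astype('uint8')
    N,l,st,ce=cv2.connectedComponentsWithStats(m)
    for i in range(1,N):
        if st[i,4]>15: print('orange',st[i],ce[i],np.median(P[l==i],0).round(1))
E
```

```text
{'time_s': 0.0, 'joint_pos': [-76.409, 19.072, -3.706, 83.706, 1.237, 77.345, -5.07], 'joint_velocities': [-0.029, 0.004, 0.089, 0.013, -0.038, 0.107, 0.008], 'effort': [-0.0, -62.325, 0.025, -38.99, -0.061, 0.04, 0.0], 'tool_pos': [160.481, 603.667, 240.457], 'ee_rot': [[-0.966, 0.257, -0.0], [0.257, 0.966, -0.001], [-0.0, -0.001, -1.0]], 'wrist_force': [-0.247, -0.353, 0.233], 'torque': [-0.018, -0.003, 0.014], 'grip_force': 0.0, 'opening': 87.183}
top [ 416.19581175   18.68163591 1435.09325473]
orange [322 211   5  10  21] [323.42857143 215.19047619] [577.4 -29.5 238.5]
orange [301 217   7  11  37] [304.         221.56756757] [560.5  21.3 238.9]
scene [1093.13915776 -281.42825097 1041.65268192]
```

View pics/top0.png

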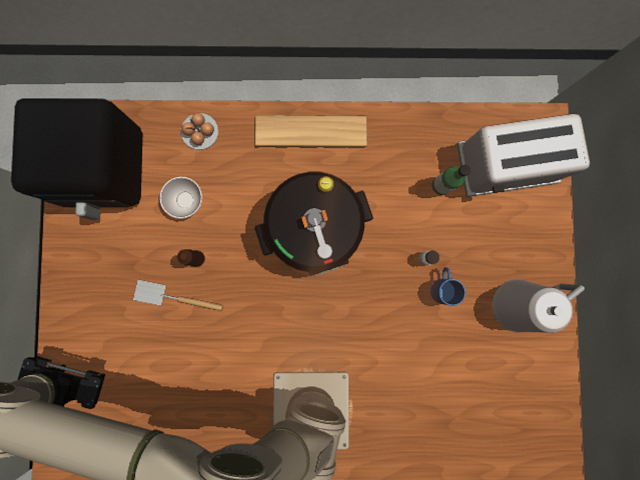

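View pics/scene0.png

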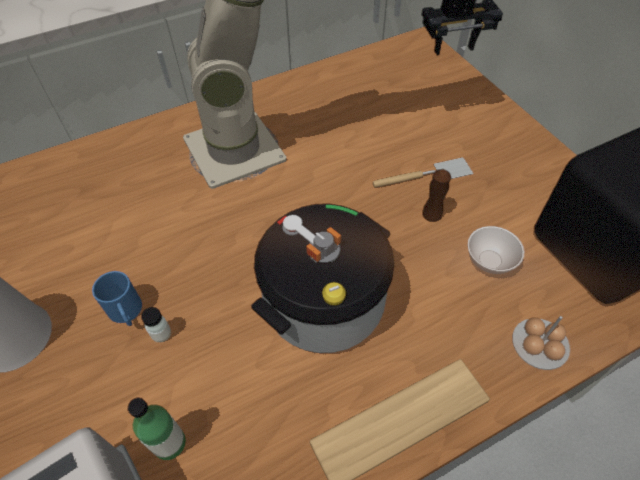

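The top view shows the lid centred near (315,221), tabs at (304,222) and (323,215), the shutter end at (325,251), the timer at (326,184) and the green zone at (284,248). The scene view shows the tabs at about (314,253) and (334,238), and the shutter end at (292,225).

```bash
python3 - <<'E'
from h import *
def blob(m,c0,r):
    v,u=np.nonzero(m); k=np.hypot(u-c0[0],v-c0[1])<r; return u[k].mean(),v[k].mean(),k.sum()
for n,ta,tb,sh,tm in(('top',(304,222),(323,215),(325,251),(326,184)),('scene',(334,238),(314,253),(292,225),(334,294))):
    d=cam(n); P=pts(d); hsv=cv2.cvtColor(d['color'],cv2.COLOR_RGB2HSV); H,S,V=[hsv[...,i].astype(int) for i in range(3)]
    m=(H>4)&(H<19)&(S>140)&(V>80)
    for t in(ta,tb):
        u,v,k=blob(m,t,9 if n=='top' else 11); print(n,'tab',round(u,1),round(v,1),k,plane(d,u,v,239).round(1))
    u,v,k=blob((S<60)&(V>170),sh,9); print('shutter',u.round(1),v.round(1),k,plane(d,u,v,216).round(1))
    u,v,k=blob((H>22)&(H<35)&(S>120)&(V>120),tm,14); print('timer',u.round(1),v.round(1),k,plane(d,u,v,230).round(1))
    # lid points by depth
    q=(abs(P[...,2]-200)<5)&(np.hypot(P[...,0]-570,P[...,1])<170)&(d['range_z']>0)
    # lid outline
    m8=q.astype('uint8'); cs,_=cv2.findContours(m8,0,2); cc=max(cs,key=cv2.contourArea)
    hull=cv2.convexHull(cc)[:,0]; W=np.array([plane(d,*p,200) for p in hull]); print('lid z',np.median(P[q][:,2]).round(1),'circle',cv2.minEnclosingCircle(W[:,:2].astype('float32')))
    # cap top by depth
    k=(abs(P[...,2]-243.5)<3)&(np.hypot(P[...,0]-569,P[...,1]+4)<50); print('cap',k.sum(),P[k].mean(0).round(1), (P[k].min(0)+P[k].max(0))/2)
    # red
    w=((H<5)|(H>174))&(S>150)&(V>90)&(abs(P[...,2]-205)<20); print('red',w.sum(),P[w].mean(0) if w.any() else 0)
    g=(H>45)&(H<80)&(S>130)&(abs(P[...,2]-203)<20); Q=P[g]; print('green',g.sum(),Q.mean(0).round(1))
E
```

```text
top tab 304.1 221.5 49 [559.5  21.  239. ]
top tab 324.5 215.4 53 [576.  -33.3 239. ]
shutter 324.2 250.3 155 [483.9 -33.5 216. ]
timer 325.7 182.8 109 [666.2 -37.2 230. ]
lid z 200.1 circle ((568.5848388671875, -6.1326904296875), 133.3697967529297)
cap 139 [568.8  -5.8 243.3] [569.86226267  -3.98288972 243.49891723]
red 29 [455.66677407 -44.42199925 200.39352882]
green 64 [488.4  79.5 201.1]
scene tab 335.0 235.1 110 [567.7  19.4 239. ]
scene tab 312.9 251.8 150 [582.9 -36.8 239. ]
shutter 292.5 223.3 192 [485.5 -33.9 216. ]
timer 333.4 293.2 323 [676.4 -43.2 230. ]
lid z 199.9 circle ((572.220458984375, -7.763375282287598), 132.4130096435547)
cap 255 [568.   -7.1 243.2] [567.81722021  -5.48967217 243.47426691]
red 29 [454.65793729 -47.62252724 200.66856977]
green 116 [548.5 172.2 203.1]
```

Emit:
apply_moves:
  commands:
    - [[0,0,0,-1.5,-1.5,-1.2,8.7],[0,0,0,-4,-3.6,-2.4,8.7],[0,0,0,-6.5,-5.8,-3.6,8.7],[0,0,0,-9,-8,-4.8,8.7],[0,0,0,-11.5,-10,-6,8.7]]

```text
time_s: 0.62
tool_pos: [246.6, 476.2, 301.7]
ee_rot: [[-0.966, 0.257, -0.0], [0.257, 0.966, -0.0], [0.0, -0.0, -1.0]]
wrist_force: [0.2, 0.5, -0.5]
opening: 87.0
grip_force: 0.0
```

Emit:
apply_moves:
  commands:
    - [[0,0,0,-2.5,-2.2,0,8.7],[0,0,0,-5,-4.4,0,8.7],[0,0,0,-7.5,-6.6,0,8.7],[0,0,0,-10,-8.8,0,8.7],[0,0,0,-12.5,-11,0,8.7]]

```text
time_s: 1.03
tool_pos: [339.1, 337.8, 301.2]
ee_rot: [[-0.966, 0.257, -0.0], [0.257, 0.966, 0.0], [0.0, 0.0, -1.0]]
wrist_force: [0.2, 0.7, -0.2]
opening: 87.0
grip_force: 0.0
```

```bash
cat >> h.py <<'E'
def rel(x,y,z,yaw=None):
    "shift (cm) and turn (deg) in tool axes from measured pose; yaw = world angle of tool y"
    s=env.state(); R=np.array(s['ee_rot']); p=np.array(s['tool_pos']); f=np.array(s['wrist_force'])
    yw=np.degrees(np.arctan2(R[1,1],R[0,1]))
    print('t',round(s['time_s'],2),'p',p.round(1),'yaw',round(yw,2),'tilt',np.degrees(R[:2,2]).round(2),'F',f.round(1),'T',np.array(s['torque']).round(2),'open',round(s['opening'],1),'grip',round(s['grip_force'],1),'j7',round(s['joint_pos'][6],1))
    print('shift cm',(R.T@(np.array([x,y,z])-p)/10).round(2),'turn z',None if yaw is None else round(yw-yaw,2))
E
python3 -c "
from h import *
rel(569,-6.3,300,108)"
```

```text
t 1.03 p [339.1 337.8 301.2] yaw 75.11 tilt [-0.    0.02] F [ 0.2  0.7 -0.2] T [ 0.03 -0.04  0.03] open 87.0 grip 0.0 j7 24.6
shift cm [-31.06 -27.35   0.11] turn z -32.89
```

Emit:
apply_moves:
  commands:
    - [[0,0,0,-2.5,-2.2,0,8.7],[0,0,0,-5,-4.4,0,8.7],[0,0,0,-7.5,-6.6,0,8.7],[0,0,0,-10,-8.8,0,8.7],[0,0,0,-12.5,-11,0,8.7]]

```text
time_s: 1.45
tool_pos: [431.7, 199.4, 301.3]
ee_rot: [[-0.966, 0.257, 0.0], [0.257, 0.966, 0.0], [-0.0, 0.0, -1.0]]
wrist_force: [0.9, 0.8, 0.1]
opening: 87.3
grip_force: 0.0
```

Emit:
apply_moves:
  commands:
    - [[0,0,0,-2.5,-2.2,0,8.7],[0,0,0,-5,-4.4,0,8.7],[0,0,0,-7.5,-6.6,0,8.7],[0,0,0,-10,-8.8,0,8.7],[0,0,0,-12.5,-11,0,8.7]]

```text
time_s: 1.87
tool_pos: [524.2, 61.1, 301.3]
ee_rot: [[-0.967, 0.257, 0.0], [0.257, 0.967, 0.0], [-0.0, 0.0, -1.0]]
wrist_force: [-0.0, 1.7, 0.2]
opening: 87.0
grip_force: 0.0
```

Emit:
apply_moves:
  commands:
    - [[0,0,-6.5,-1.7,-1.5,0,8.7],[0,0,-13,-3.3,-3,0,8.7],[0,0,-19.5,-4.8,-4.3,0,8.7],[0,0,-26,-5.8,-5.1,0,8.7],[0,0,-33,-6.1,-5.4,0,8.7]]

```text
time_s: 2.28
tool_pos: [569.4, -7.6, 300.9]
ee_rot: [[-0.95, -0.314, -0.0], [-0.314, 0.95, -0.001], [0.001, -0.001, -1.0]]
wrist_force: [-0.9, 0.4, -0.6]
opening: 87.1
grip_force: 0.0
```

```bash
python3 -c "
from h import *
rel(569,-6.3,235,108)
d=cam('scene'); save(d,'s1'); cv2.imwrite('pics/s1c.png',cv2.resize(d['color'][150:330,220:440,::-1],None,fx=3.3,fy=3.3))"
```

```text
t 2.28 p [569.4  -7.6 300.9] yaw 108.28 tilt [-0.01 -0.06] F [-0.9  0.4 -0.6] T [0.08 0.05 0.04] open 87.1 grip 0.0 j7 109.1
shift cm [-0.01  0.14  6.59] turn z 0.28
```

View pics/s1c.png

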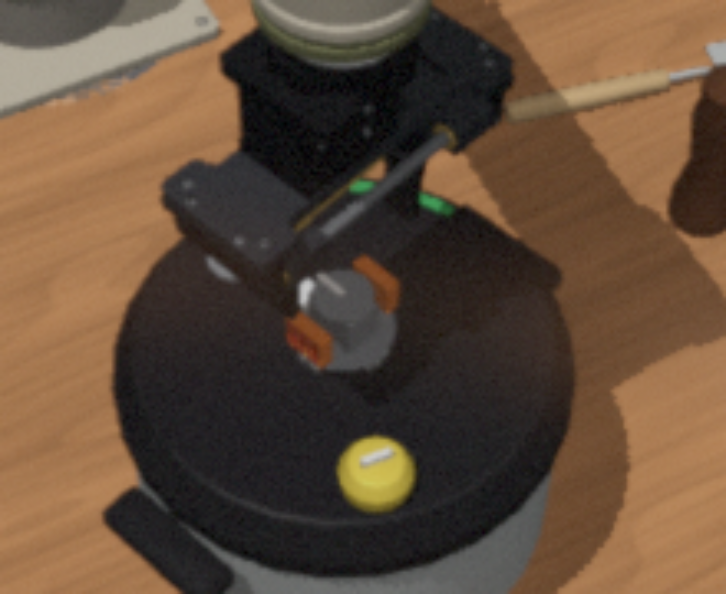

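The crop shows the open fingers standing over the two tabs, in line with them; the timer is clear.

Emit:
apply_moves:
  commands:
    - [[0,0,0,0,0.05,1.5,8.7],[0,0,0,0,0.1,3,8.7],[0,0,0,0,0.1,4.5,8.7],[0,0,0,0,0.1,5.7,8.7],[0,0,0,0,0.1,6.5,8.7]]

```text
time_s: 2.75
tool_pos: [567.8, -3.9, 234.8]
ee_rot: [[-0.951, -0.31, -0.001], [-0.31, 0.951, 0.0], [0.001, 0.0, -1.0]]
wrist_force: [1.2, -0.2, 0.6]
opening: 86.8
grip_force: 0.0
```

Emit:
apply_moves:
  commands:
    - [[0,0,0,0,0,0,8.2],[0,0,0,0,0,0,7.8],[0,0,0,0,0,0,7.4],[0,0,0,0,0,0,7.1],[0,0,0,0,0,0,6.9]]
  newtons: 16

```text
time_s: 3.17
tool_pos: [568.8, -4.3, 237.0]
ee_rot: [[-0.951, -0.311, 0.001], [-0.311, 0.951, 0.0], [-0.001, -0.0, -1.0]]
wrist_force: [-0.4, -0.2, -0.1]
opening: 71.7
grip_force: 0.0
```

```bash
python3 -c "
from h import *
rel(569,-6.3,235,108)"
```

```text
t 3.17 p [568.8  -4.3 237. ] yaw 108.1 tilt [0.07 0.02] F [-0.4 -0.2 -0.1] T [ 0.04  0.03 -0.02] open 71.7 grip 0.0 j7 109.4
shift cm [ 0.04 -0.2   0.2 ] turn z 0.1
```

Emit:
apply_moves:
  commands:
    - [[0,0,0,0,-0.1,0.1,6.7],[0,0,0,0,-0.1,0.1,6.5],[0,0,0,0,-0.1,0.1,6.2],[0,0,0,0,-0.1,0.1,5.9],[0,0,0,0,-0.1,0.1,5.6]]
  newtons: 16

```text
time_s: 3.58
tool_pos: [569.0, -5.4, 235.5]
ee_rot: [[-0.951, -0.311, 0.001], [-0.311, 0.951, -0.0], [-0.001, -0.0, -1.0]]
wrist_force: [0.4, -0.9, 2.2]
opening: 58.8
grip_force: 6.6
```

Emit:
apply_moves:
  commands:
    - [[0,0,0,0,0,0,5.3],[0,0,0,0,0,0,5.1],[0,0,0,0,0,0,4.9],[0,0,0,0,0,0,4.7],[0,0,0,0,0,0,4.6]]
  newtons: 16

```text
time_s: 4.0
tool_pos: [569.2, -6.2, 235.6]
ee_rot: [[-0.951, -0.31, 0.001], [-0.31, 0.951, -0.001], [-0.001, -0.001, -1.0]]
wrist_force: [4.5, -5.9, 4.2]
opening: 47.8
grip_force: 15.1
```

```bash
python3 -c "
from h import *
rel(569,-6.3,235,108)"
```

```text
t 4.0 p [569.2  -6.2 235.6] yaw 108.07 tilt [ 0.08 -0.06] F [ 4.5 -5.9  4.2] T [-1.2  -0.71  0.05] open 47.8 grip 15.1 j7 109.6
shift cm [ 0.02 -0.01  0.06] turn z 0.07
```

Both tabs are at their stops (47.8 mm). Turning clockwise (+ about tool z).

Emit:
apply_moves:
  commands:
    - [[0,0,2,0,0,0,4.6],[0,0,5,0,0,0,4.6],[0,0,8,0,0,0,4.6],[0,0,11,0,0,0,4.6],[0,0,14,0,0,0,4.6]]

```text
time_s: 4.42
tool_pos: [569.2, -6.6, 235.6]
ee_rot: [[-0.998, -0.068, 0.001], [-0.068, 0.998, -0.001], [-0.001, -0.002, -1.0]]
wrist_force: [1.8, -5.2, 3.7]
opening: 47.5
grip_force: 16.0
```

```bash
python3 -c "
from h import *
rel(569,-6.3,235,108)"
```

```text
t 4.42 p [569.2  -6.6 235.6] yaw 93.9 tilt [ 0.09 -0.08] F [ 1.8 -5.2  3.7] T [-1.31 -0.76  0.08] open 47.5 grip 16.0 j7 95.8
shift cm [0.02 0.03 0.06] turn z -14.1
```

Emit:
apply_moves:
  commands:
    - [[0,0,3,0,0,0,4.6],[0,0,6,0,0,0,4.6],[0,0,9,0,0,0,4.6],[0,0,12,0,0,0,4.6],[0,0,16,0,0,0,4.6]]

```text
time_s: 4.83
tool_pos: [569.2, -7.1, 235.6]
ee_rot: [[-0.978, 0.21, 0.001], [0.21, 0.978, -0.002], [-0.002, -0.002, -1.0]]
wrist_force: [2.4, -7.6, 3.9]
opening: 47.2
grip_force: 16.0
```

Emit:
apply_moves:
  commands:
    - [[0,0,4,0,0,0,4.6],[0,0,8,0,0,0,4.6],[0,0,12,0,0,0,4.6],[0,0,15,0,0,0,4.6],[0,0,16,0,0,0,4.6]]

```text
time_s: 5.25
tool_pos: [569.0, -7.5, 235.7]
ee_rot: [[-0.881, 0.472, 0.001], [0.472, 0.881, -0.002], [-0.002, -0.002, -1.0]]
wrist_force: [1.7, -8.5, 4.8]
opening: 47.2
grip_force: 16.0
```

Emit:
apply_moves:
  commands:
    - [[0,0,0,0,0,0,4.6],[0,0,0,0,0,0,4.6],[0,0,0,0,0,0,4.6],[0,0,0,0,0,0,4.6],[0,0,0,0,0,0,4.6]]
  newtons: 6

```text
time_s: 5.67
tool_pos: [568.7, -7.3, 235.4]
ee_rot: [[-0.883, 0.469, 0.0], [0.469, 0.883, -0.002], [-0.001, -0.002, -1.0]]
wrist_force: [0.4, -6.8, 4.2]
opening: 53.0
grip_force: 6.0
```

```bash
python3 -c "
from h import *
rel(569,-6.3,235,108)"
```

```text
t 5.67 p [568.7  -7.3 235.4] yaw 62.0 tilt [ 0.   -0.12] F [ 0.4 -6.8  4.2] T [-1.83 -0.14  0.02] open 53.0 grip 6.0 j7 64.8
shift cm [0.02 0.1  0.04] turn z -46.0
```

Eased tabs ride the ring at 53 mm, so the fingers back-drive as hoped. Next: small steps, watching for the opening to jump.

Emit:
apply_moves:
  commands:
    - [[0,0,0.6,0,-0.03,0,4.6],[0,0,1.2,0,-0.06,0,4.6],[0,0,1.8,0,-0.08,0,4.6],[0,0,2.4,0,-0.1,0,4.6],[0,0,3,0,-0.1,0,4.6]]

```text
time_s: 6.08
tool_pos: [568.3, -7.2, 235.3]
ee_rot: [[-0.857, 0.515, 0.0], [0.515, 0.857, -0.001], [-0.001, -0.001, -1.0]]
wrist_force: [2.5, -5.1, 4.0]
opening: 53.5
grip_force: 6.0
```

Emit:
apply_moves:
  commands:
    - [[0,0,0.6,0,0,0,4.6],[0,0,1.2,0,0,0,4.6],[0,0,1.8,0,0,0,4.6],[0,0,2.4,0,0,0,4.6],[0,0,3,0,0,0,4.6]]

```text
time_s: 6.5
tool_pos: [568.4, -7.3, 235.3]
ee_rot: [[-0.829, 0.559, 0.0], [0.559, 0.829, -0.001], [-0.001, -0.001, -1.0]]
wrist_force: [2.0, -4.8, 3.4]
opening: 52.9
grip_force: 6.0
```

```bash
python3 -c "
from h import *
rel(569,-6.3,235,108)"
```

```text
t 6.5 p [568.4  -7.3 235.3] yaw 56.03 tilt [ 0.02 -0.07] F [ 2.  -4.8  3.4] T [-1.2  -0.4   0.09] open 52.9 grip 6.0 j7 59.0
shift cm [0.   0.12 0.03] turn z -51.97
```

Emit:
apply_moves:
  commands:
    - [[0,0,0.6,0,0,0,4.6],[0,0,1.2,0,0,0,4.6],[0,0,1.8,0,0,0,4.6],[0,0,2.4,0,0,0,4.6],[0,0,3,0,0,0,4.6]]

```text
time_s: 6.92
tool_pos: [568.3, -7.3, 235.3]
ee_rot: [[-0.799, 0.601, 0.0], [0.601, 0.799, -0.001], [-0.001, -0.001, -1.0]]
wrist_force: [1.4, -5.3, 3.6]
opening: 53.4
grip_force: 6.0
```

Emit:
apply_moves:
  commands:
    - [[0,0,0.6,0,0,0,4.6],[0,0,1.2,0,0,0,4.6],[0,0,1.8,0,0,0,4.6],[0,0,2.4,0,0,0,4.6],[0,0,3,0,0,0,4.6]]

```text
time_s: 7.33
tool_pos: [568.3, -7.3, 235.3]
ee_rot: [[-0.766, 0.642, 0.0], [0.642, 0.766, -0.001], [-0.001, -0.001, -1.0]]
wrist_force: [1.0, -4.3, 3.9]
opening: 54.1
grip_force: 6.0
```

```bash
python3 -c "
from h import *
rel(569,-6.3,235,108)"
```

```text
t 7.33 p [568.3  -7.3 235.3] yaw 50.03 tilt [ 0.02 -0.07] F [ 1.  -4.3  3.9] T [-1.24 -0.36  0.1 ] open 54.1 grip 6.0 j7 53.2
shift cm [0.01 0.12 0.03] turn z -57.97
```

Emit:
apply_moves:
  commands:
    - [[0,0,0.6,0,0,0,4.6],[0,0,1.2,0,0,0,4.6],[0,0,1.8,0,0,0,4.6],[0,0,2.4,0,0,0,4.6],[0,0,3,0,0,0,4.6]]

```text
time_s: 7.75
tool_pos: [568.4, -6.8, 235.2]
ee_rot: [[-0.732, 0.681, 0.0], [0.681, 0.732, -0.001], [-0.001, -0.0, -1.0]]
wrist_force: [3.0, -4.8, 1.7]
opening: 59.6
grip_force: 6.0
```

Emit:
apply_moves:
  commands:
    - [[0,0,0.6,0,0,0,4.6],[0,0,1.2,0,0,0,4.6],[0,0,1.8,0,0,0,4.6],[0,0,2.4,0,0,0,4.6],[0,0,3,0,0,0,4.6]]

```text
time_s: 8.17
tool_pos: [568.3, -6.7, 235.2]
ee_rot: [[-0.695, 0.719, 0.0], [0.719, 0.695, -0.001], [-0.0, -0.0, -1.0]]
wrist_force: [1.6, -4.9, 2.5]
opening: 60.1
grip_force: 6.0
```

```bash
python3 -c "
from h import *
rel(569,-6.3,235,108)
d=cam('scene'); save(d,'s2'); cv2.imwrite('pics/s2c.png',cv2.resize(d['color'][150:330,220:440,::-1],None,fx=3.3,fy=3.3))"
```

```text
t 8.17 p [568.3  -6.7 235.2] yaw 44.05 tilt [ 0.   -0.03] F [ 1.6 -4.9  2.5] T [-1.   -0.38  0.26] open 60.1 grip 6.0 j7 47.4
shift cm [-0.02  0.08  0.02] turn z -63.95
```

View pics/s2c.png

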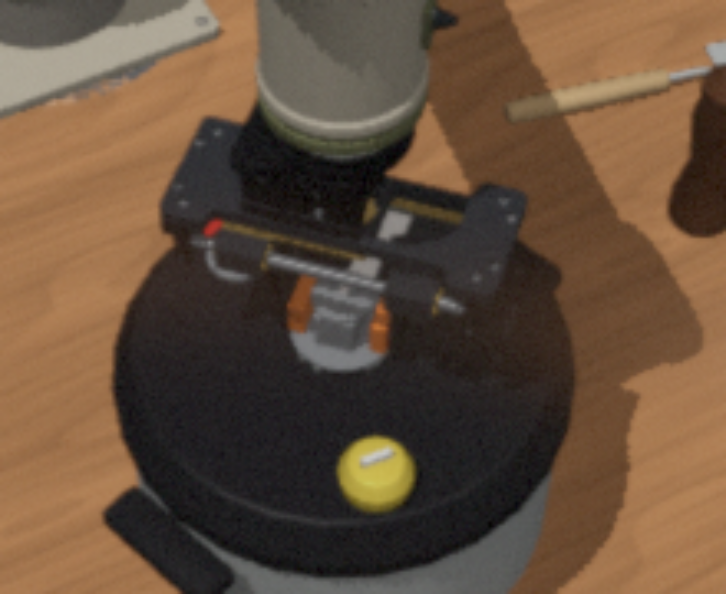

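The crop shows the selector swung round and the red button uncovered. The opening jumped to 60 mm and torque rose to 0.26 N m, so the notch has caught at about 61°. Turn back 3° to relax, open, and rise.

Emit:
apply_moves:
  commands:
    - [[0,0,-1,0,0,0,5.5],[0,0,-2,0,0,0,6.2],[0,0,-3,0,0,0,6.8],[0,0,-3,0,0,0,7.6],[0,0,-3,0,0,0,8.7]]

```text
time_s: 8.63
tool_pos: [567.7, -5.2, 234.7]
ee_rot: [[-0.733, 0.68, -0.002], [0.68, 0.733, 0.001], [0.002, -0.0, -1.0]]
wrist_force: [-1.4, -0.0, -0.0]
opening: 74.0
grip_force: 0.0
```

Emit:
apply_moves:
  commands:
    - [[0,0,0,0,0,0,8.7],[0,0,0,0,0,-0.5,8.7],[0,0,0,0,0,-2,8.7],[0,0,0,0,0,-4,8.7],[0,0,0,0,0,-6,8.7]]

```text
time_s: 9.05
tool_pos: [567.8, -5.6, 295.9]
ee_rot: [[-0.733, 0.68, -0.001], [0.68, 0.733, 0.0], [0.001, -0.001, -1.0]]
wrist_force: [-0.9, 1.2, 0.6]
opening: 87.0
grip_force: 0.0
```

```bash
python3 - <<'E'
from h import *
rel(483.4,-34.1,260,108)
for n in('top','scene'):
    d=cam(n); save(d,n+'3'); c=d['color'][...,::-1]
    P=pts(d); hsv=cv2.cvtColor(d['color'],cv2.COLOR_RGB2HSV); H,S,V=[hsv[...,i].astype(int) for i in range(3)]
    m=((H<5)|(H>174))&(S>140)&(V>70); w=m&(np.hypot(P[...,0]-484,P[...,1]+34)<22); v,u=np.nonzero(w)
    if len(u): print(n,'button',len(u),u.mean(),v.mean(),plane(d,u.mean(),v.mean(),211).round(1),P[w][:,2].mean())
    m=((H>4)&(H<19)&(S>140)&(V>80)&(abs(P[...,2]-235)<12)&(np.hypot(P[...,0]-569,P[...,1]+6)<45)).astype('uint8')
    N,l,st,ce=cv2.connectedComponentsWithStats(m)
    for i in range(1,N):
        if st[i,4]>10: print('tab',st[i,4],ce[i].round(1),plane(d,*ce[i],239).round(1))
    if n=='scene': cv2.imwrite('pics/s3c.png',cv2.resize(c[150:330,220:440],None,fx=3.3,fy=3.3))
E
```

```text
t 9.05 p [567.8  -5.6 295.9] yaw 47.14 tilt [-0.07  0.02] F [-0.9  1.2  0.6] T [-0.06  0.01 -0.03] open 87.0 grip 0.0 j7 49.2
shift cm [ 4.25 -7.83  3.6 ] turn z -60.86
scene button 93 291.35483870967744 225.1290322580645 [485.  -36.6 211. ] 210.72876401005007
tab 99 [309.2 239.6] [553.9 -29.9 239. ]
tab 95 [337.5 245.4] [591.5  11.8 239. ]
```

View pics/s3c.png

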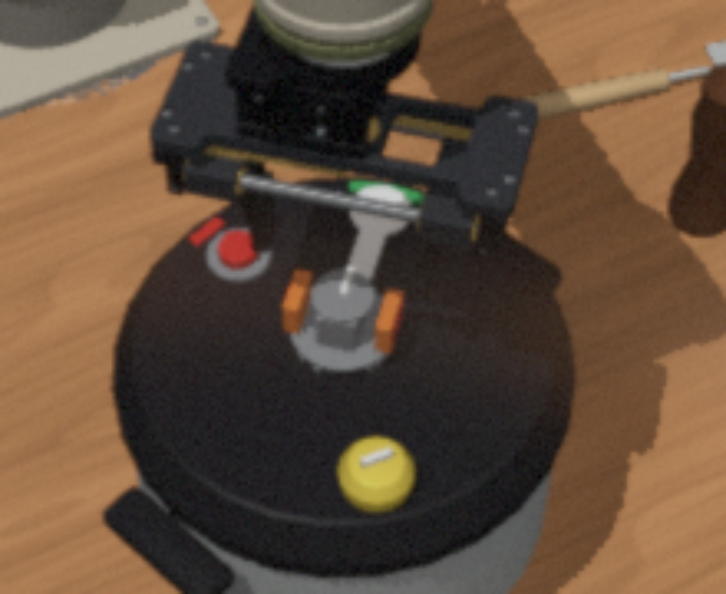

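The crop shows both tabs sprung out and the shutter over the green zone. The red button is clear at about crop (237,249). Tab spacing is back to its starting value of 56 mm between centres. Button at about (484,-35), top 211. Closing the fingers and moving over it.

Emit:
apply_moves:
  commands:
    - [[0,0,0,0.8,-1.6,0,6],[0,0,0,1.7,-3.2,0,4],[0,0,0,2.5,-4.8,0,2],[0,0,0,3.4,-6.4,0,0],[0,0,0,4.15,-7.85,0,0]]

```text
time_s: 9.57
tool_pos: [483.2, -35.4, 294.8]
ee_rot: [[-0.733, 0.68, -0.001], [0.68, 0.733, 0.0], [0.001, -0.0, -1.0]]
wrist_force: [0.4, 0.1, 0.0]
opening: 62.0
grip_force: 0.0
```

Emit:
apply_moves:
  commands:
    - [[0,0,0,0,0,1,0],[0,0,0,0,0,2,0],[0,0,0,0,0,3,0],[0,0,0,0,0,4,0],[0,0,0,0,0,5,0]]

```text
time_s: 9.98
tool_pos: [484.5, -35.1, 243.6]
ee_rot: [[-0.733, 0.68, -0.001], [0.68, 0.733, -0.001], [0.0, -0.001, -1.0]]
wrist_force: [-0.5, -0.2, 0.0]
opening: 28.3
grip_force: 0.0
```

```bash
python3 - <<'E'
from h import *
rel(484,-35,230,108)
d=cam('scene'); cv2.imwrite('pics/s4c.png',cv2.resize(d['color'][150:330,220:440,::-1],None,fx=3.3,fy=3.3))
E
```

```text
t 9.98 p [484.5 -35.1 243.6] yaw 47.14 tilt [-0.07 -0.04] F [-0.5 -0.2  0. ] T [-0.06 -0.03  0.05] open 28.3 grip 0.0 j7 46.3
shift cm [ 0.04 -0.03  1.36] turn z -60.86
```

View pics/s4c.png

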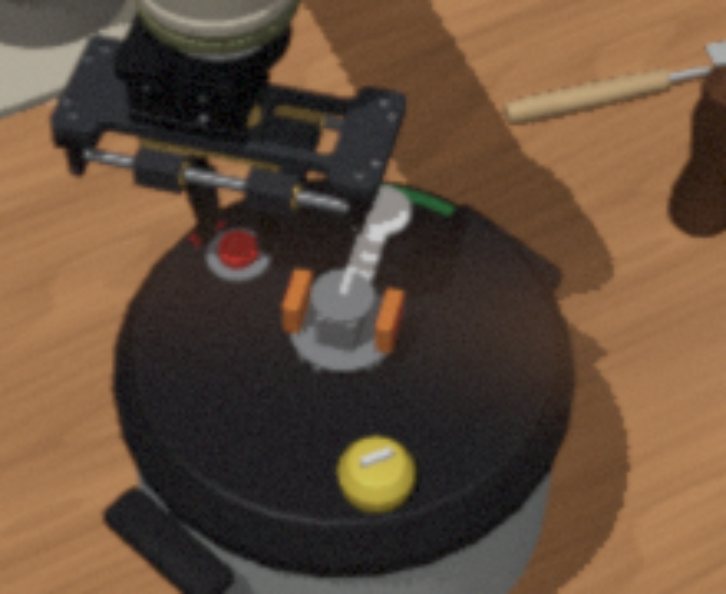

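The crop shows the closing fingers above the button, with the shutter and knob clear of the gripper. Close fully, then descend gently.

Emit:
apply_moves:
  commands:
    - [[0,0,0,0,0,0,0],[0,0,0,0,0,0,0],[0,0,0,0,0,0.4,0],[0,0,0,0,0,0.8,0],[0,0,0,0,0,1.1,0]]

```text
time_s: 10.45
tool_pos: [484.5, -35.4, 234.0]
ee_rot: [[-0.733, 0.681, 0.0], [0.681, 0.733, 0.0], [-0.0, 0.0, -1.0]]
wrist_force: [0.1, 0.5, -0.6]
opening: 1.2
grip_force: 0.0
```

Emit:
apply_moves:
  commands:
    - [[0,0,0,0,0,0.1,0],[0,0,0,0,0,0.2,0],[0,0,0,0,0,0.3,0],[0,0,0,0,0,0.4,0],[0,0,0,0,0,0.4,0]]

```text
time_s: 10.87
tool_pos: [484.5, -35.4, 230.2]
ee_rot: [[-0.733, 0.681, 0.0], [0.681, 0.733, 0.0], [-0.0, 0.0, -1.0]]
wrist_force: [0.1, 0.8, 0.5]
opening: 0.7
grip_force: 0.0
```

```bash
python3 -c "
from h import *
rel(484,-35,225,108)"
```

```text
t 10.87 p [484.5 -35.4 230.2] yaw 47.12 tilt [0.01 0.01] F [0.1 0.8 0.5] T [-0.04 -0.04  0.03] open 0.7 grip 0.0 j7 46.7
shift cm [ 0.06 -0.    0.52] turn z -60.88
```

Nearly in contact. Pressing in stages.

Emit:
apply_moves:
  commands:
    - [[0,0,0,0,0,0.1,0],[0,0,0,0,0,0.2,0],[0,0,0,0,0,0.25,0],[0,0,0,0,0,0.3,0],[0,0,0,0,0,0.3,0]]

```text
time_s: 11.28
tool_pos: [484.5, -35.4, 227.3]
ee_rot: [[-0.733, 0.681, 0.0], [0.681, 0.733, 0.0], [-0.0, 0.0, -1.0]]
wrist_force: [-0.8, -0.5, 4.3]
opening: 0.8
grip_force: 1.9
```

Emit:
apply_moves:
  commands:
    - [[0,0,0,0,0,0.05,0],[0,0,0,0,0,0.1,0],[0,0,0,0,0,0.15,0],[0,0,0,0,0,0.2,0],[0,0,0,0,0,0.2,0]]

```text
time_s: 11.7
tool_pos: [484.5, -35.4, 225.3]
ee_rot: [[-0.733, 0.681, 0.0], [0.681, 0.733, 0.0], [-0.0, 0.0, -1.0]]
wrist_force: [-0.9, 0.9, 5.1]
opening: 0.8
grip_force: 2.6
```

Emit:
apply_moves:
  commands:
    - [[0,0,0,0,0,0.05,0],[0,0,0,0,0,0.1,0],[0,0,0,0,0,0.13,0],[0,0,0,0,0,0.13,0],[0,0,0,0,0,0.13,0]]

```text
time_s: 12.12
tool_pos: [484.6, -35.4, 224.1]
ee_rot: [[-0.733, 0.681, 0.0], [0.681, 0.733, 0.0], [-0.0, 0.0, -1.0]]
wrist_force: [-1.4, -0.7, 6.6]
opening: 0.5
grip_force: 3.1
```

```bash
python3 -c "
from h import *
rel(484,-35,225,108)"
```

```text
t 12.12 p [484.6 -35.4 224.1] yaw 47.11 tilt [0.02 0.01] F [-1.4 -0.7  6.6] T [-0.07  0.29  0.05] open 0.5 grip 3.1 j7 46.9
shift cm [ 0.07 -0.01 -0.09] turn z -60.89
```

About 6 mm down at 6.6 N. Release and rise.

Emit:
apply_moves:
  commands:
    - [[0,0,0,0,0,-0.3,0],[0,0,0,0,0,-0.8,0],[0,0,0,0,0,-2,0],[0,0,0,0,0,-4,0],[0,0,0,0,0,-7,0]]

```text
time_s: 12.53
tool_pos: [483.0, -35.4, 292.9]
ee_rot: [[-0.733, 0.681, -0.004], [0.681, 0.733, -0.001], [0.003, -0.004, -1.0]]
wrist_force: [0.1, 0.2, 0.1]
opening: 0.5
grip_force: 0.0
```

Emit:
apply_moves:
  commands:
    - [[0,0,0,2,-2,-2,0],[0,0,0,3,-3,-3,0],[0,0,0,4,-4,-3,0],[0,0,0,4,-4,-3,0],[0,0,0,4,-4,-3,0]]

```text
time_s: 12.95
tool_pos: [427.7, -37.4, 324.0]
ee_rot: [[-0.733, 0.68, 0.0], [0.68, 0.733, 0.001], [0.0, 0.001, -1.0]]
wrist_force: [-0.0, 0.7, 0.6]
opening: 0.4
grip_force: 0.0
```

```bash
python3 - <<'E'
from h import *
rel(484,-35,225,108)
d=cam('scene'); cv2.imwrite('pics/s5.png',d['color'][:,:,::-1])
P=pts(d); hsv=cv2.cvtColor(d['color'],cv2.COLOR_RGB2HSV); H,S,V=[hsv[...,i].astype(int) for i in range(3)]
w=((H<5)|(H>174))&(S>140)&(V>70)&(np.hypot(P[...,0]-484,P[...,1]+34)<16); print('button z',w.sum(),np.median(P[w][:,2]))
m=((H>4)&(H<19)&(S>140)&(V>80)&(abs(P[...,2]-235)<12)&(np.hypot(P[...,0]-569,P[...,1]+6)<45)).astype('uint8')
N,l,st,ce=cv2.connectedComponentsWithStats(m)
for i in range(1,N):
    if st[i,4]>10: print('tab',st[i,4],plane(d,*ce[i],239).round(1))
E
```

```text
t 12.95 p [427.7 -37.4 324. ] yaw 47.14 tilt [0.02 0.06] F [-0.   0.7  0.6] T [ 0.   -0.01 -0.02] open 0.4 grip 0.0 j7 39.6
shift cm [-3.97  4.    9.9 ] turn z -60.86
button z 100 210.63240729046166
tab 102 [553.6 -29.6 239. ]
tab 101 [591.8  11.4 239. ]
```

View pics/s5.png

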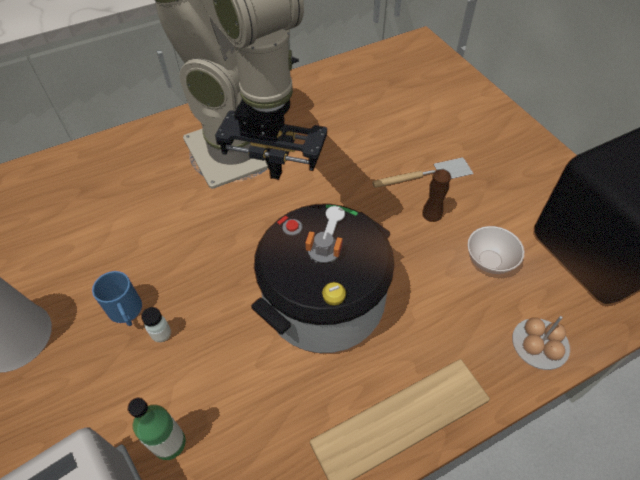

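The picture shows the button up at (292,227), both tabs out at (310,241) and (338,246), the arm clear, and everything else where it stood.

```bash
python3 -c "
from cell import env
print(env.finish_job())"
```

```text
the job is handed in; nothing more can be done
None
```

I've handed the job in, with no verdict shown: the selector is clicked into the release notch at about 61° with both tabs out, the steam button went about 6 mm down at 6.6 N and came back up, and nothing else looks moved.

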